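# Feel along the rivets of the curved knife

### The job

Check the rivets of the long curved folding knife by touch: with a fingertip on its upward face, follow the bend of the handle in one light stroke from the rivet nearest the steel bolster, over the middle rivet, to the rivet nearest the wooden butt, without losing contact on the way, then lift off and stay clear. Press just enough that the sprung bed under the knife dips a little, never down to its stop. Do not pick up either knife, and leave the short straight knife and everything else on the bench alone.

Things in the scene. Friction and masses are not known exactly. Their poses are not given: they have to be found in the camera images.
- curved_knife: Closed folding knife lying loose on a sprung bed: curved dark wood handle 150 x 22 x 18 mm, flat on top, steel bolster (25 mm) at its -x end, wooden butt at +x, three brass rivets. About 110 g. Origin: underside, under the middle rivet; z up, x along the handle there. Centreline: arc of radius 120 mm about x = 0, y = -120 mm (the ends bend to -y by 22 mm). Flat top at z = 18 mm.
- rivet1: First rivet of the curved knife, nearest the bolster: brass dome 9 mm across, 1.5 mm proud of the handle. Origin on the handle's flat top under the dome, on the centreline, at x = -46.7, y = -9.5, z = 18 mm in the knife's frame.
- rivet2: Middle rivet of the curved knife, the same dome; origin at x = 0, y = 0, z = 18 mm in the knife's frame.
- rivet3: Third rivet of the curved knife, nearest the butt, the same dome; origin at x = 46.7, y = -9.5, z = 18 mm in the knife's frame. The rivets are 48 mm apart along the arc.
- curved_rest: Fixed rest carrying the curved knife: steel base 200 x 84 x 22 mm, above it a sprung aluminium bed 190 x 76 x 8 mm, its top 50 mm above the bench when free. End blocks and four pins on the bed keep the knife in place with 1.5 to 2 mm of play; they end 6 mm below the handle's top. Origin: centre of the base's underside; axes parallel to the knife's.
- curved_bed (a joint): How far the bed under the curved knife has sunk, in m: 0 free (knife top 68 mm above the bench), 0.016 at its stop. It goes straight down and springs back: it starts to move at about 0.8 N (0.5 to 1.1 N) and stiffens by 0.3 N per mm, about 5.6 N at the stop.
- straight_knife: The other closed knife, to be left alone: straight handle 110 x 22 x 18 mm, two brass rivets, in a rest of its own of the same make (200 x 84 mm, bed top 50 mm above the bench). Origin: centre of its underside; x along the handle, from bolster to butt. The two rests may stand either way round, left or right.
- straight_rest: Fixed rest carrying the straight knife, same make and size as the other; origin: centre of the base's underside.
- straight_bed (a joint): How far the bed under the straight knife has sunk, in m: 0 free, 0.016 at its stop.
- rod: Bystander: steel rod standing upright, 20 mm diameter, 70 mm high, between the rests; origin centre of its foot.
- block: Bystander: steel block 70 x 130 x 70 mm with a hole, beyond the rests; origin centre of its underside.
- oil: Bystander: amber oil bottle, 48 mm diameter, 100 mm high; origin centre of its foot.
- pin_tray: Bystander: grey tray 90 x 120 x 25 mm; origin centre of its underside.
- driver: Bystander: screwdriver lying on the bench on the robot's right.
- hammer: Bystander: hammer lying on the bench on the robot's left.
- scale_blank: Bystander: dark wooden handle blank 110 x 22 x 6 mm lying on the bench nearest the robot; origin centre of its underside.
Mind the look-alikes: they are no part of the job. What is shaped like the curved_rest but yellow is not meant. What is shaped like the curved_knife but turquoise is not meant.

How it is judged:
By the outcome, as a careful person would: the job done as asked, in the order asked, and still so for the second after the job is handed in, with the robot touching nothing.
It also fails if it takes over 38 s, if anything falls off the work surface, if the arm or the gripper's body presses on something with over 40 N, if the wrist force passes 120 N, or if a joint passes its speed limit or range.

### The arm

A 7-joint arm with a two-finger parallel gripper is mounted at the origin on the work surface. World frame = base frame: x ahead of the robot, y to its left, z up, the work surface at z = 0. Lengths are in m, angles in rad, forces in N, time in s.
With the tool pointing down it reaches from about 0.4 to 0.875 m from the base axis. Payload 6.5 kg.
Tool frame: the origin (TCP) lies midway between the tips of the shut fingers; the grasp point (between the pads) lies 19 mm behind it (env.grip_point_offset is the z of the grasp point in the tool frame, in m); z points along the fingers, y is the line along which they close (so a half turn about z gives the same grasp; the last joint's range is limited). The gripper opens to 85 mm and grips with 20 to 120 N. Pads are 22 mm wide; open, the fingers measure 114 mm over their backs; the gripper's body (76 mm by 85 mm) begins 54 mm behind the grasp point. The pads swing forward as they close: fully open they stand 13 mm farther back than shut.
Start: joints at [-1.23, 0.536, -0.004, 1.538, 0.003, 1.067, -0.071], TCP at [0.257, 0.597, 0.231] pointing down, gripper open.
Joint ranges: [-2.7, 2.7], [-0.37, 2.16], [-1.27, 1.26], [0.24, 2.4], [-1.31, 4.45], [0.19, 1.91], [-2.76, 2.76]. Speed limits (rad/s): [2.39, 2.39, 3.14, 3.14, 3.14, 3.14, 3.14].

### API

Orientations are given as a rotation vector (axis times angle).
In Python, from rig import env, kinematics, imaging, nets, monitor gives the robot as it stands. Calls block until the motion is done:
- env.goto(position, orientation): joint-space move of the TCP to a pose.
- env.move_linear(position, v=0.15, orientation=None, f_stop=None): straight line of the TCP; orientation=None keeps the orientation; v is the mean speed in m/s. With f_stop (N) it stops when the force on the tool has changed by that much, and returns True; else False.
- env.move_j(angles): joint-space move.
- env.grip(opening, squeeze=None): opening from 0.0 (shut) to 1.0 (fully open); squeeze is the grip in N (None keeps the last); returns when the fingers have stopped.
- env.wait(seconds).
- kinematics.ik(position, orientation): joint angles nearest the present ones, or None.
- imaging.camera(name): name is "scene" or "top" or "wrist"; returns a dict with "frame" (384x512x3 uint8, red, green, blue), "intrinsics" (3x3 intrinsics, pixels), "R" (3x3) and "t" (3): a world point X has camera coordinates R X + t. Camera axes: x right, y down, z forward; pixel columns grow to the right and rows downward; lengths in m; the calibration is good to about 2 mm. The wrist camera is an equidistant fisheye: a pixel r from the principal point sees the ray r / f radians off the axis. A picture is of the moment at which its call begins. There is no depth.
A pose or a line that the arm cannot do raises env.MotionError and nothing moves.
- env.finish_job(): hands the job in; it is judged then, once.
Trained networks look in the newest picture that a camera, given by its name, has taken for a name from the list of things; names that differ only in an ending like _2 or _b are one class to them, and where a whole thing is asked for, a point or a joint stands for the part that bears it (a point fixed in the world has none). Each returns a list of dicts, best first, with "confidence" (0 to 1); they miss things now and then, are a little off and sometimes report something else, mostly with a low value. They report only what shows in the picture. A call takes as long as a camera call. They do not tell look-alikes from the thing itself.
- nets.look_for(camera, label): "bbox" ([left, top, right, bottom] in pixels, round what is visible of it).
- nets.outline_of(camera, label): "pixels" (384x512 bool, what is visible of it) and "bbox" ([left, top, right, bottom] in pixels, round what is visible of it).
Readings, each from a call of its own:
- monitor.current_time_s(): time.
- monitor.current_joints(): joint angles.
- monitor.current_dq(): joint speeds.
- monitor.current_effort(): joint torques, N m.
- monitor.current_tool_pos(): TCP position.
- monitor.current_tcp_rot(): TCP orientation.
- monitor.current_force(): force on the tool from outside, world axes, zero at the start.
- monitor.current_wrist_torque(): the same for the moment, N m.
- monitor.current_opening(): opening from 0.0 (shut) to 1.0 (fully open).
- monitor.current_grip_force(): force on a finger pad.
Only numpy, scipy, OpenCV 4.12 (cv2) and the standard library are available. Lean on these libraries where they do the work, as an engineer would, in place of code of your own. Each camera call takes 0.05 s, during which the arm holds its last target. There are 200 camera calls.

## Working session

There is one attempt and no reset: what is moved stays moved. The work goes in short steps, each a Python script; the robot and the scene stay as the last script left them, time stands still between calls to the robot, and variables do not carry over. Pictures are saved under pics/ and viewed, at most 10 in all, crops included, and the job is handed in when it is done.

```bash
ls; mkdir -p pics; python3 - <<'E'
from rig import env,imaging,nets,monitor
import cv2
print(monitor.current_time_s())
for c in("top","scene"):
    d=imaging.camera(c); cv2.imwrite(f"pics/{c}0.png",d["frame"][:,:,::-1])
    print(c,d["intrinsics"].tolist(),d["R"].tolist(),d["t"].tolist())
    for l in("curved_knife","rivet1","rivet2","curved_rest","straight_knife","rod"):
        print(l,[( [int(v) for v in r["bbox"]],round(r["confidence"],2)) for r in nets.look_for(c,l)])
E
```

```text
pics
0.0
top [[418.7367362089678, 0.0, 251.1521308738348], [0.0, 418.7367362089678, 192.37897585748533], [0.0, 0.0, 1.0]] [[-0.02432134253894887, -0.9995721901196454, -0.016245277360481557], [-0.9876021251017293, 0.026544590241703383, -0.15471724927573027], [0.15508228393872567, 0.01228093922775962, -0.9878252192265758]] [0.03422174524648904, 0.5367816011077701, 1.0638287382034644]
curved_knife [([308, 168, 339, 220], 0.86), ([377, 108, 418, 143], 0.76), ([256, 175, 261, 185], 0.67)]
rivet1 []
rivet2 []
curved_rest [([283, 157, 343, 231], 0.86), ([313, 246, 362, 329], 0.55), ([288, 154, 345, 228], 0.32)]
straight_knife []
rod [([254, 174, 265, 186], 0.66)]
scene [[407.2393474477103, 0.0, 266.30499246603495], [0.0, 407.2393474477103, 191.30811460913807], [0.0, 0.0, 1.0]] [[-0.09135883388271024, 0.9957125514894225, 0.014494077342672546], [0.8445620833406985, 0.08518555820028265, -0.5286381636406183], [-0.5276063408023166, -0.03605461801947548, -0.848723520155215]] [0.0541403136912589, -0.43089627026783706, 1.5169409512409409]
curved_knife [([109, 220, 146, 259], 0.79), ([196, 163, 229, 198], 0.57)]
rivet1 [([300, 157, 354, 223], 0.37), ([137, 148, 143, 202], 0.33), ([194, 162, 231, 198], 0.31)]
rivet2 [([300, 157, 354, 223], 0.37), ([137, 148, 143, 202], 0.33), ([194, 162, 231, 198], 0.31)]
curved_rest [([190, 98, 242, 154], 0.84), ([188, 162, 253, 224], 0.71)]
straight_knife [([313, 173, 336, 208], 0.73)]
rod [([265, 196, 276, 211], 0.45), ([198, 164, 229, 200], 0.16)]
```

```bash
python3 - <<'E'
import cv2
a=cv2.imread("pics/top0.png")
cv2.imwrite("pics/top0b.png",cv2.resize(a,(800,600),interpolation=cv2.INTER_CUBIC))
E
```

```text
(no output)
```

View pics/top0b.png

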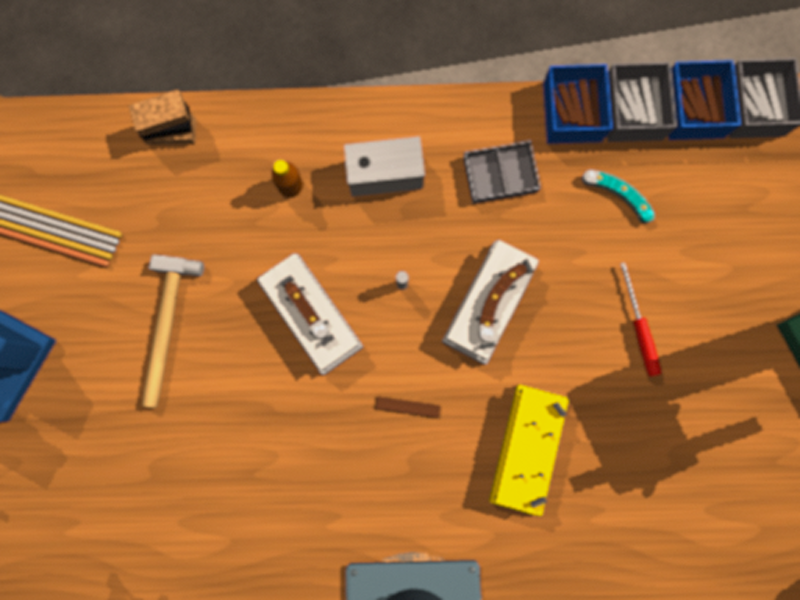

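View pics/scene0.png

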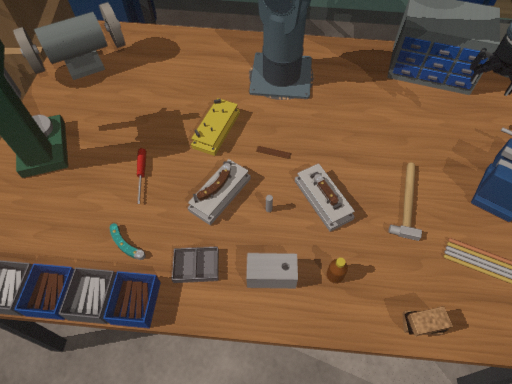

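The curved knife is in the right-hand white rest, at about (500,300) in the enlarged top view. Its bolster is at the lower left, near (488,330), and its butt at the upper right, near (523,268). The straight knife is on the left, with the yellow rest and the turquoise knife as decoys. I'll go there with the gripper shut and look from close by.

```bash
cat > h.py <<'E'
import numpy as np
from rig import env,kinematics,imaging,nets,monitor
import cv2
from scipy.spatial.transform import Rotation as Ro
def ray_pt(d,uv,z):
    K,R,t=(np.array(d[k]) for k in("intrinsics","R","t"))
    p=np.array([(uv[0]-K[0,2])/K[0,0],(uv[1]-K[1,2])/K[1,1]])
    if d.get("fish"):
        r=np.hypot(*p); v=np.r_[p/max(r,1e-9)*np.sin(r),np.cos(r)]
    else: v=np.r_[p,1]
    w=R.T@v; c=-R.T@t
    return c+w*(z-c[2])/w[2]
def down(yaw): # tool z down, tool x at yaw
    c,s=np.cos(yaw),np.sin(yaw)
    return Ro.from_matrix(np.array([[c,s,0],[s,-c,0],[0,0,-1]])).as_rotvec()
E
python3 - <<'E'
from h import *
d=imaging.camera("top"); s=1.5625
b=ray_pt(d,(488/s,330/s),.068);m=ray_pt(d,(495/s,296/s),.068);e=ray_pt(d,(525/s,266/s),.068)
print(b,m,e); yaw=np.arctan2(*(e-b)[1::-1]); print(yaw)
print(Ro.from_rotvec(monitor.current_tcp_rot()).as_matrix().round(2).tolist(), monitor.current_force())
p=m.copy();p[2]=.27
for k in range(4):
    q=kinematics.ik(p,down(yaw+k*np.pi/2)); print(k,None if q is None else np.round(q,2))
E
```

```text
[ 0.48056674 -0.13486223  0.068     ] [ 0.53652365 -0.1490052   0.068     ] [ 0.58554796 -0.20106095  0.068     ]
-0.5625995630682494
[[-0.92, 0.4, 0.0], [0.4, 0.92, 0.0], [-0.0, 0.0, -1.0]] [0.1422423  0.03541211 1.4349358 ]
0 [-0.59  0.54  1.1   1.79 -0.53  1.14 -1.45]
1 [-0.46  0.45  0.88  1.78 -0.38  1.09 -0.01]
2 [-0.33  0.39  0.69  1.78 -0.28  1.07  1.46]
3 [ 0.96  0.56 -1.07  1.7   0.52  1.2   2.33]
```

```bash
python3 - <<'E'
from h import *
env.grip(0.0)
yaw=-0.5626
env.goto([.535,-.155,.24],down(yaw+np.pi/2))
print(monitor.current_time_s(),monitor.current_tool_pos(),monitor.current_opening())
d=imaging.camera("wrist"); cv2.imwrite("pics/w0.png",d["frame"][:,:,::-1])
np.savez("w0.npz",**d)
print({k:np.round(d[k],4).tolist() for k in("intrinsics","R","t")})
for l in("curved_knife","rivet2","curved_rest"):
    print(l,[( [int(v) for v in r["bbox"]],round(r["confidence"],2)) for r in nets.look_for("wrist",l)])
cv2.imwrite("pics/w0b.png",cv2.resize(d["frame"][:,:,::-1],(800,600),interpolation=cv2.INTER_CUBIC))
E
```

```text
4.3417 [ 0.5353938  -0.15394048  0.23983737] -0.002869493155913318
{'intrinsics': [[297.3186, 0.0, 255.1489], [0.0, 297.3186, 188.5127], [0.0, 0.0, 1.0]], 'R': [[0.8462, -0.5329, -0.0005], [-0.5044, -0.8013, 0.3219], [-0.1719, -0.2721, -0.9468]], 't': [-0.5345, 0.1023, 0.4383]}
curved_knife [([414, 176, 451, 259], 0.88), ([188, 150, 318, 191], 0.68)]
rivet2 [([167, 119, 336, 196], 0.48), ([292, 165, 299, 174], 0.44), ([192, 150, 319, 191], 0.25)]
curved_rest [([71, 227, 203, 305], 0.74), ([171, 119, 332, 193], 0.7)]
```

View pics/w0b.png

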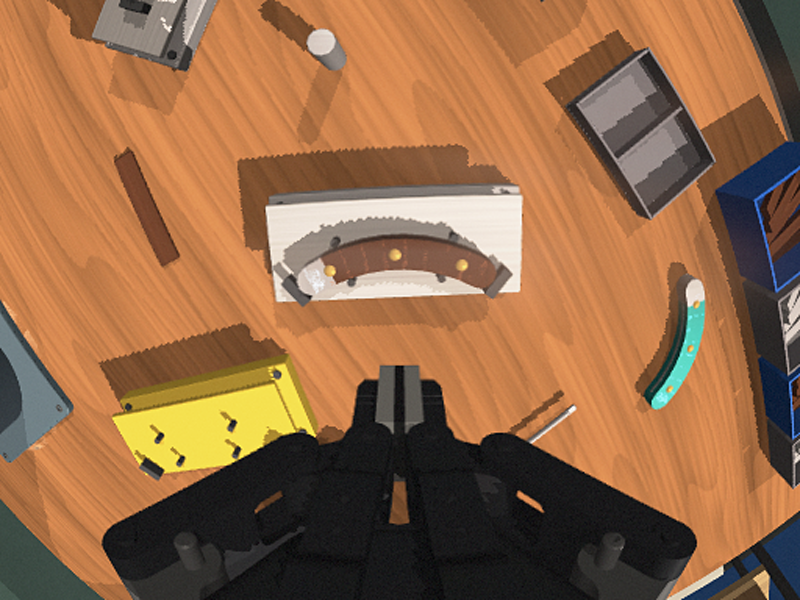

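The wrist view shows the three brass rivets at about (330,271), (395,255) and (462,265) in the enlarged picture. The bolster is on the left and the fingertips end at about (399,367). Next I'll fit the knife's pose to the rivets.

```bash
cat >> h.py <<'E'
from scipy.optimize import least_squares
RV=np.array([[-.0467,-.0095],[0,0],[.0467,-.0095]])
def rivets(d,guess,rad=5):
    hsv=cv2.cvtColor(np.ascontiguousarray(d["frame"]),cv2.COLOR_RGB2HSV); out=[]
    for g in guess:
        x,y=int(round(g[0])),int(round(g[1])); w=hsv[y-rad:y+rad+1,x-rad:x+rad+1].astype(int)
        m=(w[...,2]>150)&(w[...,0]>12)&(w[...,0]<32)&(w[...,1]>70)
        yy,xx=np.nonzero(m); out.append((x-rad+xx.mean(),y-rad+yy.mean(),len(xx)))
    return np.array(out)
def fit(P):
    def T(s): return Ro.from_euler('z',s[2]).as_matrix()[:2,:2]
    f=lambda s:((RV@T(s).T+s[:2])-P).ravel()
    r=least_squares(f,[P[1,0],P[1,1],np.arctan2(P[2,1]-P[0,1],P[2,0]-P[0,0])])
    return r.x,f(r.x)*1000
def proj(d,X,fish):
    K,R,t=(np.array(d[k]) for k in("intrinsics","R","t")); c=R@X+t
    if fish:
        r=np.hypot(c[0],c[1]); a=np.arctan2(r,c[2]); p=c[:2]/r*a
    else: p=c[:2]/c[2]
    return p*K[0,0]+K[:2,2]
E
python3 - <<'E'
from h import *
d=dict(np.load("w0.npz")); d["fish"]=True
s=1.5625
rv=rivets(d,np.array([[330,271],[395,255],[462,265]])/s); print(rv)
P=np.array([ray_pt(d,u[:2],.0687)[:2] for u in rv]); x,r=fit(P); print(P,x,r)
print("tcp proj*s",proj(d,np.array(monitor.current_tool_pos()),True)*s)
t=imaging.camera("top"); g=[proj(t,np.r_[p,.0687],False) for p in P]; print("top pred",np.round(g,1).tolist())
rt=rivets(t,g,4); print(rt)
Q=np.array([ray_pt(t,u[:2],.0687)[:2] for u in rt]); print(fit(Q))
a=t["frame"][:,:,::-1][150:240,270:370]; cv2.imwrite("pics/t1.png",cv2.resize(a,None,fx=6,fy=6,interpolation=cv2.INTER_CUBIC))
E
```

```text
[[210.69387755 172.93877551  49.        ]
 [252.54       162.6         50.        ]
 [295.42857143 169.32653061  49.        ]]
[[ 0.49061707 -0.13213013]
 [ 0.53581193 -0.14697701]
 [ 0.57161643 -0.17828351]] [ 0.5358173  -0.14696084 -0.5179243 ] [-0.07823996  0.03535922  0.0053716   0.01616383  0.07286836 -0.05152305]
tcp proj*s [400.34665533 389.72685286]
top pred [[311.1, 207.3], [316.1, 189.7], [327.5, 175.7]]
[[nan nan  0.]
 [nan nan  0.]
 [nan nan  0.]]h.py:23: RuntimeWarning: Mean of empty slice.
  yy,xx=np.nonzero(m); out.append((x-rad+xx.mean(),y-rad+yy.mean(),len(xx)))
  ret = ret.dtype.type(ret / rcount)
Traceback (most recent call last):
  File "h.py", line 28, in fit
    r=least_squares(f,[P[1,0],P[1,1],np.arctan2(P[2,1]-P[0,1],P[2,0]-P[0,0])])
ValueError: Initial guess is outside of provided bounds
```

The rivet fit is excellent, with residuals under 0.1 mm, and the projected TCP agrees with the fingertips in view. I'll move to just above rivet 1 and check the alignment and force noise.

```bash
cat >> h.py <<'E'
X=np.array([.5358,-.1470,-.5179]); O=down(X[2]+np.pi/2)
def kp(a,z): # arc length a -> world
    th=a/.12; v=np.array([.12*np.sin(th),-.12+.12*np.cos(th)])
    c,s=np.cos(X[2]),np.sin(X[2])
    return [X[0]+c*v[0]-s*v[1],X[1]+s*v[0]+c*v[1],z]
E
python3 - <<'E'
from h import *
env.goto(kp(-.049,.10),O)
env.move_linear(kp(-.049,.08),v=.05)
print(monitor.current_time_s(),np.array(monitor.current_tool_pos())-kp(-.049,.08))
d=imaging.camera("wrist");d["fish"]=True
g=[proj(d,np.r_[kp(a,.0687)],True) for a in(-.048,0,.048)]; rv=rivets(d,g,7); print(np.round(g,1).tolist(),rv.round(1).tolist())
F=[]
for i in range(8): F.append(monitor.current_force()); env.wait(.02)
print(np.mean(F,0),np.std(F,0),monitor.current_time_s())
a=d["frame"][:,:,::-1][110:310,140:400]; cv2.imwrite("pics/w1.png",cv2.resize(a,None,fx=3,fy=3,interpolation=cv2.INTER_CUBIC))
E
```

```text
5.7917 [-6.27607071e-05 -1.29391179e-04 -1.08723882e-04]
[[257.5, 237.9], [337.5, 222.3], [404.3, 233.5]] [[257.5, 232.2, 20.0], [336.7, 222.0, 143.0], [403.0, 233.1, 106.0]]
[ 0.03792198  0.05303085 -0.27587472] [0.49741128 0.28649981 0.56010766] 5.975
```

View pics/w1.png

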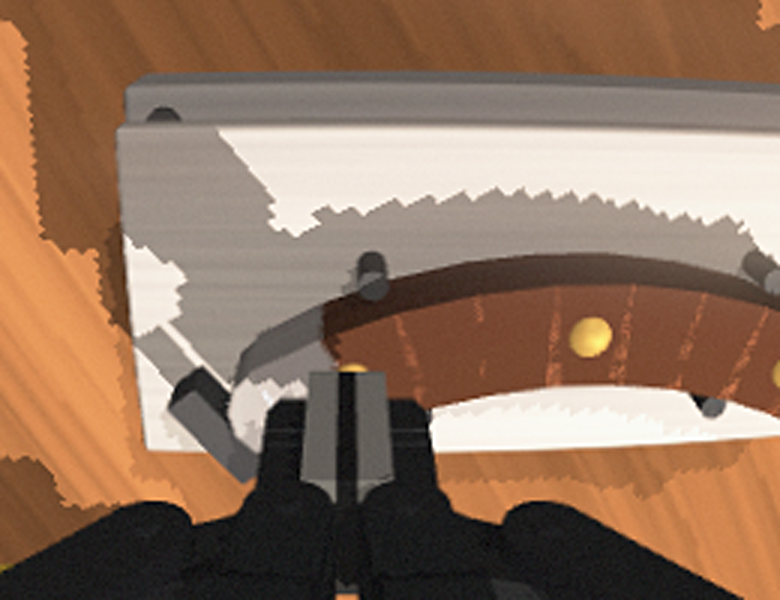

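The fingertips are centred over rivet 1, at about (350,370) in the crop, and rivets 2 and 3 sit within 1.3 px of their predicted positions. Next I'll press down lightly and measure the dip from the image.

```bash
cat >> h.py <<'E'
def dip():
    d=imaging.camera("wrist");d["fish"]=True
    best=[]
    for a in(0.,.048):
        g0=proj(d,np.r_[kp(a,.0687)],True); g1=proj(d,np.r_[kp(a,.0587)],True)
        rv=rivets(d,[(g0+g1)/2],9)[0]; u=(g1-g0)
        best.append((round(float((rv[:2]-g0)@u/(u@u)*10),2),rv[2],np.round(u,1).tolist(),np.round(rv[:2]-g0,1).tolist()))
    F=[]
    for i in range(12): F.append(monitor.current_force()); env.wait(.02)
    return best,np.mean(F,0).round(2),d
E
python3 - <<'E'
from h import *
print(dip()[:2])
env.move_linear(kp(-.049,.0642),v=.025)
b,f,d=dip();print(b,f,monitor.current_tool_pos(),monitor.current_time_s())
a=d["frame"][:,:,::-1][110:310,140:400]; cv2.imwrite("pics/w2.png",cv2.resize(a,None,fx=3,fy=3,interpolation=cv2.INTER_CUBIC))
E
```

```text
([(0.84, np.float64(147.0), [-4.0, -6.9], [-0.9, -0.3]), (1.25, np.float64(111.0), [-6.3, -6.8], [-1.4, -0.3])], array([0.23, 0.07, 0.07]))
[(6.15, np.float64(160.0), [-4.7, -8.1], [-3.5, -4.6]), (6.49, np.float64(116.0), [-7.1, -7.7], [-5.2, -4.4])] [0.01 0.31 2.21] [ 0.48955603 -0.13198308  0.06430391] 7.2583
```

View pics/w2.png

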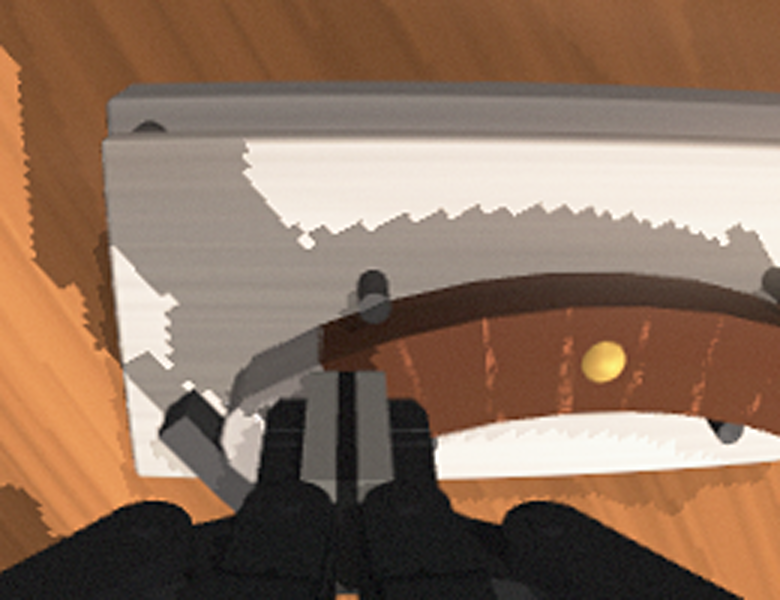

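The bed has dipped about 5.3 mm at 2.2 N, as predicted, and the fingertips are on rivet 1. Next comes the stroke at constant height.

```bash
python3 - <<'E'
from h import *
for a in np.linspace(-.049,.050,9)[1:]:
    env.move_linear(kp(a,.0642),v=.03)
    print(round(a,4),monitor.current_time_s(),(np.array(monitor.current_tool_pos())-kp(a,.0642)).round(4),np.round(monitor.current_force(),1))
d=imaging.camera("wrist");d["fish"]=True
for a in(-.048,0,.048): print([proj(d,np.r_[kp(a,z)],True).round(1).tolist() for z in(.0687,.0637)])
a=d["frame"][:,:,::-1][110:310,120:380]; cv2.imwrite("pics/w3.png",cv2.resize(a,None,fx=3,fy=3,interpolation=cv2.INTER_CUBIC))
E
```

```text
-0.0366 7.8167 [ 0.001  -0.0002  0.0002] [2.  0.3 2.1]
-0.0242 8.375 [ 0.0008 -0.0002  0.0002] [ 2.1 -1.4  2.5]
-0.0119 8.9333 [ 0.0007 -0.0003  0.0002] [ 1.1 -0.6  1.6]
0.0005 9.4917 [ 0.0006 -0.0003  0.0002] [ 0.6 -0.2  2.5]
0.0129 10.05 [ 0.0008 -0.0005  0.0002] [1.6 0.1 1. ]
0.0253 10.6083 [ 0.0005 -0.0006  0.0002] [ 1.  -0.4  0.9]
0.0376 11.1667 [ 0.0006 -0.0006  0.0002] [ 0.6 -0.7  1.9]
0.05 11.725 [ 0.0004 -0.0006  0.0002] [-1.1 -0.4  2.7]
[[94.1, 244.7], [97.7, 240.8]]
[[164.3, 233.7], [166.7, 229.6]]
[[251.3, 250.6], [251.4, 245.9]]
```

View pics/w3.png

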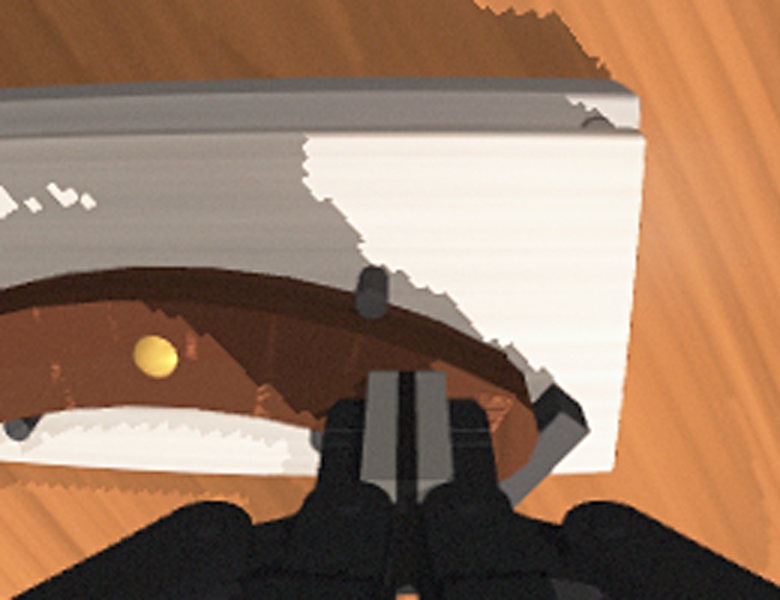

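The knife slid about 2.8 mm toward the butt, within its play: rivet 2 is at (155,357) in the crop, 5 px right of prediction. So I'll extend the stroke 3 mm to pass rivet 3's centre, still in contact, then lift off.

```bash
python3 - <<'E'
from h import *
env.move_linear(kp(.053,.0642),v=.02)
p=np.array(monitor.current_tool_pos()); print(p-kp(.053,.0642),np.round(monitor.current_force(),1))
env.move_linear([p[0],p[1],.09],v=.04)
env.move_linear([p[0],p[1],.20],v=.12)
env.wait(.3)
d=imaging.camera("wrist");d["fish"]=True
print(monitor.current_time_s(),monitor.current_tool_pos())
cv2.imwrite("pics/w4.png",cv2.resize(d["frame"][:,:,::-1],(800,600)))
E
```

```text
[ 2.09574839e-05  6.70449352e-06 -1.39006055e-05] [0.1 0.9 3.1]
14.2833 [ 0.57455562 -0.18240733  0.19972758]
```

View pics/w4.png

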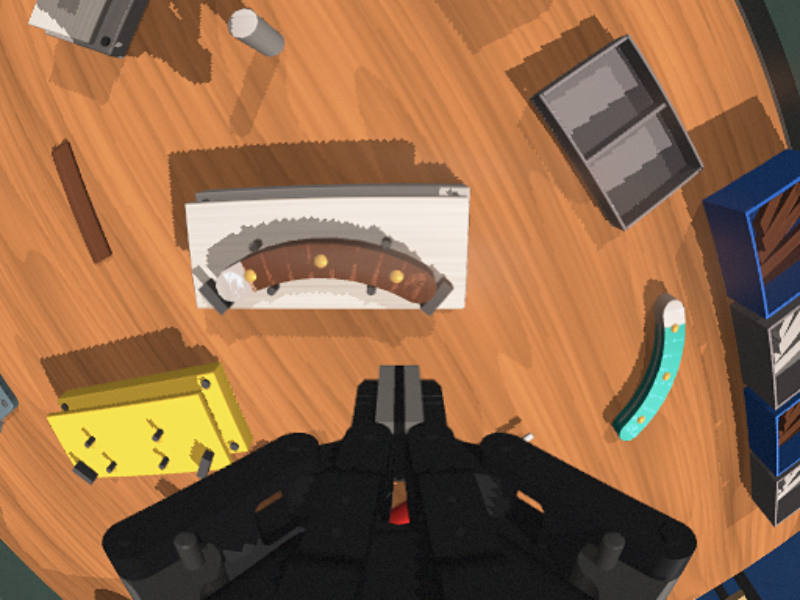

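The knife still lies in its rest between the pins, with its rivets at (250,276), (321,261) and (397,276). The arm is well clear and nothing else in view has moved.

```bash
python3 -c "
from rig import env
print(env.finish_job())"
```

```text
the job is handed in; nothing more can be done
None
```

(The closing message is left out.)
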